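# Slide the tube carrier out of the mixer and set it on the balance

### The arm

A 6-joint arm with a two-finger parallel gripper is mounted at the origin on the work surface. World frame = base frame: x ahead of the robot, y to its left, z up, the work surface at z = 0. Lengths are in m, angles in rad, forces in N, time in s.
With the tool pointing down it reaches from about 0.3 to 0.775 m from the base axis. Payload 14.6 kg.
Tool frame: the origin (TCP) lies midway between the tips of the shut fingers; the grasp point (between the pads) lies 19 mm behind it; z points along the fingers, y is the direction in which the jaws open and shut (so a half turn about z gives the same grasp; the last joint's range is limited). The gripper opens to 94 mm and grips with 3 to 60 N. Pads are 16 mm wide; open, the fingers measure 119 mm over their backs; the gripper's body (75 mm by 177 mm) begins 78 mm behind the grasp point.
Start: joints at [-1.346, 0.3, 1.521, -0, 1.321, -0.067], TCP at [0.158, -0.527, 0.205] pointing down, gripper open.
Joint ranges: [-3.03, 3.03], [-0.79, 2.21], [0.23, 2.52], [-1.04, 4.18], [0, 3.07], [-2.55, 2.55]. Speed limits (rad/s): [2.22, 2.22, 2.57, 3.14, 3.14, 3.14].

### API

Orientations are given as [roll, pitch, yaw] about the fixed x, y, z axes, in that order (R = Rz(yaw) Ry(pitch) Rx(roll)).
In Python, from station import readout, imaging, job gives the robot as it stands.
- The arm moves only by the tool arm_command, never from a script. Its argument "increments" is a list of rows, each an object with "gripper": the opening, from 0 (shut) to 1 (fully open); "slide": the shift along the world's x, y, z in m, a list of three; "yaw": the turn about the world's z in rad. A call has 1 to 8 rows; each row is the pose to reach, as a shift and turn from the pose commanded when the call began; what a row does not reach only later rows make up. A row lasts 1/8 s, in which the tool goes at most 62.5 mm and 10.7 degrees, less where a joint would pass 70% of its speed; a pose out of reach is approached as far as the arm can. A call with a gripper value outside its range is refused whole. The fingers move at their own pace and stop on an object; "grip_force" is the grip in N (left out, the last holds). Time passes only in rows, so rows that repeat a pose let the fingers close. It gives the time, the measured TCP pose, the force and the opening at its end, in the units of the state.
- readout.get_obs(): the state, without advancing time (a new reading comes with each control period).
- imaging.camera(name): name is "scene" or "top" or "wrist"; returns a dict with "color" (384x512x3 uint8, red, green, blue), "mtx" (3x3 intrinsics, pixels), "D" ([k1, k2, p1, p2, k3] as OpenCV has them; the pictures are not rectified), "rvec" (rotation vector, rad) and "tvec" (3), from world to camera coordinates, as OpenCV has them. Camera axes: x right, y down, z forward; pixel columns grow to the right and rows downward; lengths in m; the calibration is good to about 2 mm. A picture is of the moment at which its call begins. There is no depth.
- job.hand_in(): hands the job in, once; it reports no verdict.
The state is a dict: "time_s": time; "qpos": joint angles; "joint_vel": joint speeds; "tau": joint torques, N m; "ee_pos": TCP position; "eef_rot": TCP orientation; "force": force on the tool from outside, world axes, zero at the start; "moment": the same for the moment, N m; "grip_width": finger opening in m.
Only numpy, scipy, OpenCV 4.12 (cv2) and the standard library are available. Lean on these libraries where they do the work, as an engineer would, in place of code of your own. Each camera call takes 0.05 s, during which the arm holds its last target. There are 200 camera calls.

### The job

Mixing is done and the small tubes are to be weighed. Take the carrier with the six capped tubes off the platform mixer: keep it down on the platform and slide it straight forward, away from the overhanging lip, until all of its plate is out from under it, and only then lift it. Set it down flat in the middle of the balance's square pan, lowering it right onto the pan before letting go, and leave the carrier with the two jars in its place.

Things in the scene. Friction and masses are not known exactly. Their poses are not given: they have to be found in the camera images.
- tube_grip (a point): Centre of the tube carrier's black upright grip (32 x 16 mm, x by y; 52 mm tall), mid-plate, 34 mm above the underside. Loose 140 x 82 x 8 mm grey metal plate, about 0.3 kg; on its front end (-x, 35 to 69 mm from here) a grey block with six white-capped tubes, 48 mm high in all. x points to the rear, towards the mixer's lip; z up. Grip it across the 16 mm (y).
- jar_grip (a point): Same point and axes on the jar carrier, to be left alone: same plate and grip, but two squat jars (33 mm wide, white lids, 44 mm high) on the front end. It is in the mixer's other bay; which is in which bay varies. (A third, empty carrier lying on the bench does not matter.)
- mixer: Low white fixed mixer, 265 x 240 mm, platform 60 mm above the bench, open front to -x. Origin on the bench midway between two bays (y = +-54 mm, 90 mm wide, ribs 6 mm high along x). Carriers at home lie at x = 0 +-5 mm. Steel lip over all beyond x = 35 mm, 12 to 20 mm above the platform, covers the rear 35 mm of the plates. Platform's front edge x = -131 mm. Axis z up.
- pan_top (a point): Centre of the top face of the balance's flat square steel pan, 180 x 180 mm, 75 mm above the bench, fixed. The white balance is 270 x 200 mm, its low display part reaching 175 mm to the front (-x) of this point; nothing on it stands higher than the pan. x points to its back, z up.
Not all that is in view belongs to the job. Leave any blue or turquoise look-alike of the part that bears tube_grip alone.

How it is judged:
On the way:
1. The tube carrier has been slid forward until its plate is clear of the lip, while still down on the platform (raised by less than 15 mm) (x of tube_grip in the frame of mixer between -0.12 and -0.035 m and z of tube_grip in the frame of mixer below 0.109 m), for 0.1 s.
At the end, for the whole second after the job is handed in: The tube carrier lies flat (within 6 degrees) and at rest on the balance's pan, its centre within 25 mm of the pan's centre sideways; the jar carrier is within 20 mm of where it was in the mixer (horizontal distance between tube_grip and pan_top below 0.025 m and z of tube_grip in the frame of pan_top between 0.028 and 0.04 m and angle between tube_grip's own z axis and vertical below 0.1 rad and linear speed of tube_carrier below 0.02 m/s and distance of jar_grip from where it was at the start of the episode below 0.02 m); the robot touches nothing.
It fails at once if The jar carrier is moved by more than 20 mm (distance of jar_grip from where it was at the start of the episode above 0.02 m).
It fails at once if The tube carrier is let go of more than 20 mm above the balance's pan (contact force between the fingers and tube_carrier below 0.1 N and z of tube_grip in the frame of pan_top above 0.054 m).
It also fails if it takes over 42 s, if anything falls off the work surface, if the arm or the gripper's body presses on something with over 40 N, if the wrist force passes 120 N, or if a joint passes its speed limit or range.

## Working session

There is one attempt and no reset: what is moved stays moved. The work goes in short steps, Python scripts to look and compute and a tool call to move; the robot and the scene stay as the last step left them, time stands still between calls to the robot, and variables do not carry over. Pictures are saved under pics/ and viewed, about 8 in all and at most 12, crops included, and the job is handed in when it is done.

Besides the shell and the picture viewer there is one more tool, called after ">>>" as name(argument=value, ...) on one line, values as JSON. arm_command: Moves the arm, as the interface text tells. Its arguments: {"type":"object","properties":{"increments":{"type":"array","items":{"type":"object","properties":{"gripper":{"type":"number"},"slide":{"type":"array","items":{"type":"number"}},"yaw":{"type":"number"}}}},"grip_force":{"type":"number"}},"required":["increments"]}

```bash
mkdir -p pics; cat > h.py <<'E'
import numpy as np, cv2
from station import readout, imaging, job
def snap(n,f):
    c=imaging.camera(n); cv2.imwrite('pics/'+f+'.png',c['color'][:,:,::-1]); np.savez('pics/'+f+'.npz',**{k:np.array(c[k]) for k in c}); return c
def ray(f,u,v,z):
    c=np.load('pics/'+f+'.npz'); R=cv2.Rodrigues(c['rvec'])[0]; t=c['tvec'].reshape(3)
    p=cv2.undistortPoints(np.array([[[u,v]]],float),c['mtx'],c['D'])[0,0]
    d=R.T@np.array([p[0],p[1],1]); o=-R.T@t
    return o+d*(z-o[2])/d[2]
def proj(f,P):
    c=np.load('pics/'+f+'.npz'); return cv2.projectPoints(np.array(P,float).reshape(-1,1,3),c['rvec'],c['tvec'],c['mtx'],c['D'])[0][:,0]
E
python3 - <<'E'
from h import *
for n in ['top','scene']: snap(n,n+'0')
a=cv2.imread('pics/top0.png');cv2.imwrite('pics/t.png',cv2.resize(a,(800,600),interpolation=cv2.INTER_CUBIC))
print(readout.get_obs())
E
```

```text
{'time_s': 0.1, 'qpos': array([-1.34557403e+00,  3.00397606e-01,  1.52146107e+00,  4.63941175e-06,
        1.32072243e+00, -6.65843394e-02]), 'joint_vel': array([-0.00152582, -0.00159963, -0.00132603, -0.00045808,  0.00139839,
        0.00252458]), 'tau': array([ 3.97878193e-04, -5.32644475e+01, -3.53284621e+01,  7.09418301e-02,
        2.34829163e-02, -5.05712967e-05]), 'ee_pos': array([ 0.15818355, -0.52653469,  0.20497742]), 'eef_rot': array([-3.14060669e+00, -7.02506645e-05,  2.91805448e-01]), 'force': array([-0.08459374,  0.03023381,  1.19261226]), 'moment': array([0.01167108, 0.02561342, 0.00678816]), 'grip_width': 0.09360016456148511}
```

View pics/t.png

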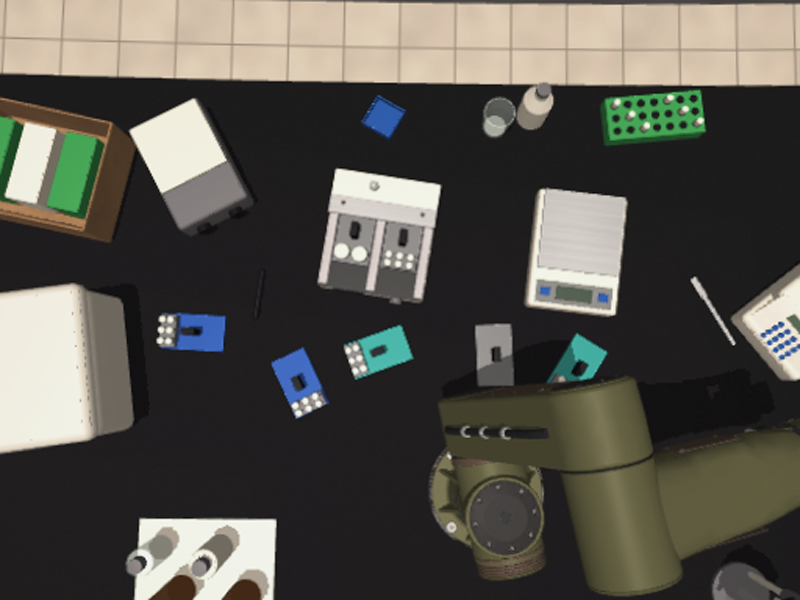

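View pics/scene0.png

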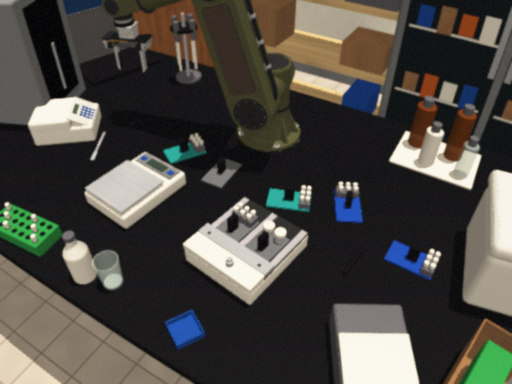

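The top view has the mixer near (380,235) and the balance near (577,250), in the 800x600 enlargement. The six tubes are in the mixer's right-hand bay, with the grip near (403,237). Next I'll enlarge that area.

```bash
python3 - <<'E'
from h import *
a=cv2.imread('pics/top0.png')[100:210,198:408]
a=cv2.resize(a,None,fx=3.8,fy=3.8,interpolation=cv2.INTER_CUBIC);cv2.imwrite('pics/c1.png',a);print(a.shape)
for u,v in [(256,192),(258,152),(370,140)]: print(ray('top0',u,v,.075))
E
```

```text
(418, 798, 3)
[0.41823258 0.19796284 0.075     ]
[0.5588901  0.19323662 0.075     ]
[ 0.60714452 -0.19757635  0.075     ]
```

View pics/c1.png

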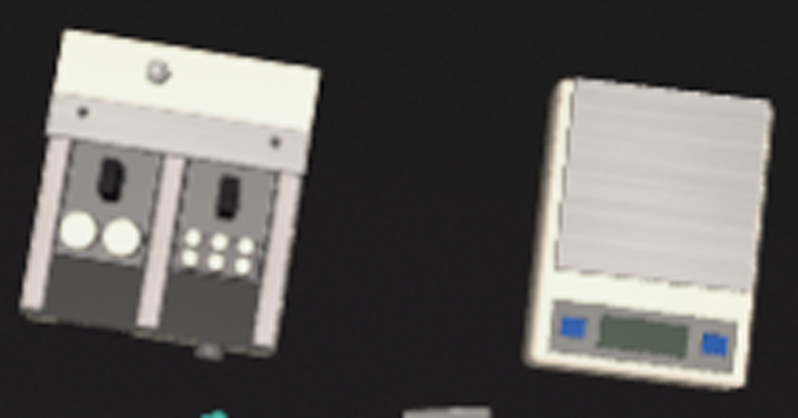

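```bash
python3 - <<'E'
from h import *
r=lambda u,v,z: ray('top0',198+(u+.5)/3.8-.5,100+(v+.5)/3.8-.5,z)[:2]
P=[r(*p,.075) for p in [(572,80),(772,100),(745,291),(556,268)]]
print('pan',P,np.mean(P,0)); d=P[0]-P[3]+P[1]-P[2]; print('panyaw',np.arctan2(d[1],d[0]),[np.linalg.norm(P[i]-P[i-1]) for i in range(4)])
a,b=r(174,158,.066),r(148,325,.066);d=a-b;print('rib',a,b,'yaw',np.arctan2(d[1],d[0]))
a,b=r(47,135,.08),r(303,173,.08);d=a-b;print('lip',a,b,np.linalg.norm(d),'yaw',np.arctan2(-d[0],d[1]))
for s in [[(192,238),(218,242),(246,246)],[(190,258),(216,262),(242,265)]]:
  print([r(*p,.108) for p in s])
c=np.mean([r(*p,.108) for p in [(192,238),(218,242),(246,246),(190,258),(216,262),(242,265)]],0);print('caps',c)
print('grip top',r(230,185,.112),r(229,215,.112), r(229,218,.068))
print('platform edge', r(22,315,.06),r(275,355,.06))
E
```

```text
pan [array([ 0.67500345, -0.12169791]), array([ 0.65838863, -0.30477659]), array([ 0.48076743, -0.2780894 ]), array([ 0.49940121, -0.10671508])] [ 0.57839018 -0.20281975]
panyaw -0.11742793529995028 [np.float64(0.17624026630465803), np.float64(0.18383104783273813), np.float64(0.17961486172660154), np.float64(0.1723843809890299)]
rib [0.5982308  0.24525458] [0.44201652 0.26622028] yaw -0.13341392443697236
lip [0.61487089 0.36199644] [0.58322975 0.12597786] 0.23813007563445843 yaw -0.1332674895897151
[array([0.51678702, 0.22625128]), array([0.51352305, 0.20280377]), array([0.51028659, 0.17756708])]
[array([0.49859317, 0.22772509]), array([0.49533623, 0.20430354]), array([0.4929855 , 0.18090479])]
caps [0.50458526 0.20325926]
grip top [0.56489513 0.19281889] [0.5375623  0.19328867] [0.54238972 0.19334144]
platform edge [0.45010578 0.38285629] [0.41672769 0.14898428]
```

The grip is at about (0.556, 0.196) with yaw -0.133; the tube caps and the mixer geometry give the same answer. The pan centre is at about (0.578, -0.203). I'll move above the grip first.

>>> arm_command(increments=[{"slide": [0.027,0.05,0.0],"yaw": -0.05,"gripper": 0.6},{"slide": [0.054,0.1,0.0],"yaw": -0.1,"gripper": 0.6},{"slide": [0.08,0.15,0.0],"yaw": -0.16,"gripper": 0.6},{"slide": [0.107,0.2,0.0],"yaw": -0.22,"gripper": 0.6},{"slide": [0.134,0.25,0.0],"yaw": -0.28,"gripper": 0.6},{"slide": [0.16,0.3,0.0],"yaw": -0.34,"gripper": 0.6},{"slide": [0.187,0.35,0.0],"yaw": -0.4,"gripper": 0.6},{"slide": [0.21,0.4,0.0],"yaw": -0.425,"gripper": 0.6}])

```text
time_s: 1.1
ee_pos: [0.3687, -0.125, 0.2055]
eef_rot: [3.142, -0.0, -0.135]
force: [1.2, -0.5, 0.3]
grip_width: 0.0563
```

>>> arm_command(increments=[{"slide": [0.03,0.05,0],"gripper": 0.6},{"slide": [0.06,0.1,0],"gripper": 0.6},{"slide": [0.09,0.15,0],"gripper": 0.6},{"slide": [0.12,0.2,0],"gripper": 0.6},{"slide": [0.15,0.25,0],"gripper": 0.6},{"slide": [0.17,0.29,0],"gripper": 0.6},{"slide": [0.188,0.323,0],"gripper": 0.6},{"slide": [0.188,0.323,0],"gripper": 0.6}])

```text
invalid input
```

```bash
python3 - <<'E'
from h import *
o=readout.get_obs();print(o['time_s'],o['ee_pos'],o['eef_rot'],o['grip_width'])
snap('wrist','w1')
a=cv2.imread('pics/w1.png');cv2.imwrite('pics/w1b.png',cv2.resize(a,(800,600),interpolation=cv2.INTER_CUBIC))
E
```

```text
1.1 [ 0.36869132 -0.12495769  0.20545827] [ 3.14157006e+00 -1.78193128e-04 -1.34619531e-01] 0.056332630843096504
```

View pics/w1b.png

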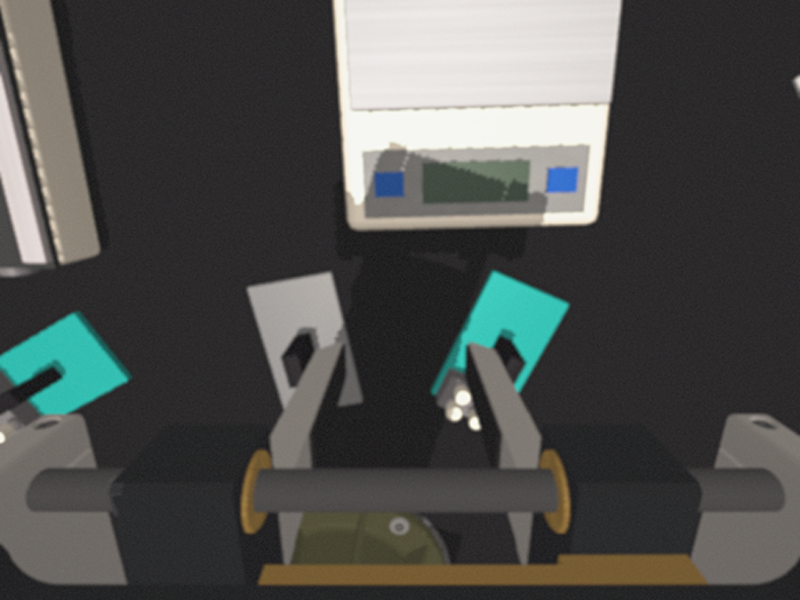

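The second call was refused, probably over the integers or the missing yaw. This wrist view shows the balance, with the pan's front corners at (350,109) and (612,101). I'll resend the move with every field as a float.

>>> arm_command(increments=[{"slide": [0.03,0.05,0.0],"yaw": 0.0,"gripper": 0.6},{"slide": [0.06,0.1,0.0],"yaw": 0.0,"gripper": 0.6},{"slide": [0.09,0.15,0.0],"yaw": 0.0,"gripper": 0.6},{"slide": [0.12,0.2,0.0],"yaw": 0.0,"gripper": 0.6},{"slide": [0.15,0.25,0.0],"yaw": 0.0,"gripper": 0.6},{"slide": [0.17,0.29,0.0],"yaw": 0.0,"gripper": 0.6},{"slide": [0.187,0.321,0.0],"yaw": 0.0,"gripper": 0.6},{"slide": [0.187,0.321,0.0],"yaw": 0.0,"gripper": 0.6}])

```text
time_s: 2.15
ee_pos: [0.5554, 0.1958, 0.2044]
eef_rot: [3.141, 0.001, -0.131]
force: [0.7, -0.7, -0.4]
grip_width: 0.0564
```

```bash
python3 - <<'E'
from h import *
o=readout.get_obs();print(o['time_s'],o['ee_pos'],o['eef_rot'],o['grip_width'])
snap('wrist','w2')
a=cv2.imread('pics/w2.png');cv2.imwrite('pics/w2b.png',cv2.resize(a,(800,600),interpolation=cv2.INTER_CUBIC))
r=lambda u,v: ray('w1',(u+.5)*.64-.5,(v+.5)*.64-.5,.075)
a,b=r(350,109),r(612,101); print(a,b,(a+b)/2+.09*np.array([np.cos(.125),-np.sin(.125),0]),np.linalg.norm(a-b),np.arctan2(-(a-b)[0],(a-b)[1]))
E
```

```text
2.15 [0.55535797 0.19581459 0.20439295] [ 3.14111812e+00  1.34384164e-03 -1.30982307e-01] 0.05641854073349352
[ 0.49905944 -0.10513131  0.075     ] [ 0.48011439 -0.28395486  0.075     ] [ 0.57888471 -0.20576381  0.075     ] 0.1798242958010139 -0.10554899079445354
```

View pics/w2b.png

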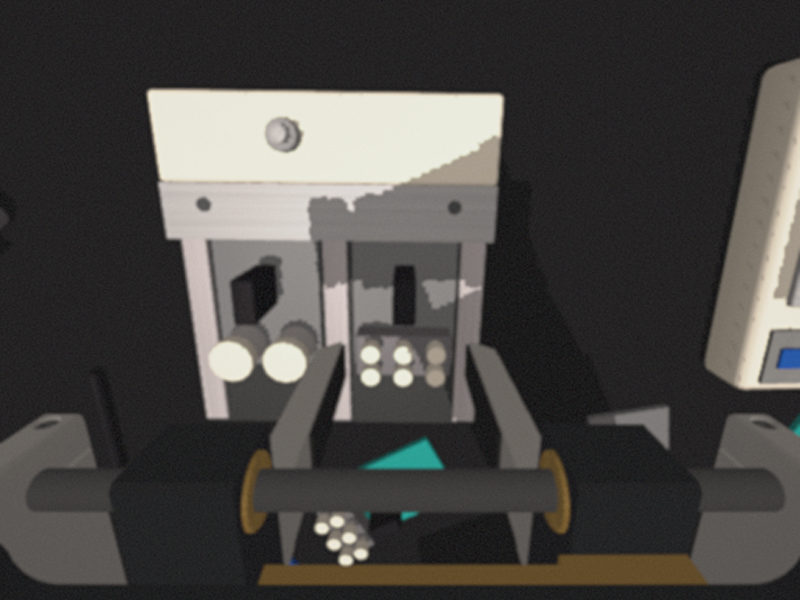

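The wrist view shows the tube grip at (404,295), in line with the finger midline at column ~406, and the caps at rows 355 and 378. I'll check x from the caps.

```bash
python3 - <<'E'
from h import *
r=lambda u,v,z=.108: ray('w2',(u+.5)*.64-.5,(v+.5)*.64-.5,z)
c=np.mean([r(*p) for p in [(371,355),(403,355),(436,355),(371,377),(403,378),(436,378)]],0);print(c,c+.052*np.array([np.cos(.133),-np.sin(.133),0]))
print(r(404,266,.112),'rear top grip; front bottom',r(404,326,.1))
a,b=r(371,355),r(436,355);print(np.arctan2(-(a-b)[0],(a-b)[1]))
E
```

```text
[0.50409425 0.2028844  0.108     ] [0.55563501 0.19598877 0.108     ]
[0.57950666 0.19242862 0.112     ] rear top grip; front bottom [0.53242645 0.19867933 0.1       ]
-0.1301398676290784
```

>>> arm_command(increments=[{"slide": [0.0,0.0,-0.035],"yaw": 0.0,"gripper": 0.6},{"slide": [0.0,0.0,-0.07],"yaw": 0.0,"gripper": 0.6},{"slide": [0.0,0.0,-0.1],"yaw": 0.0,"gripper": 0.6},{"slide": [0.0,0.0,-0.12],"yaw": 0.0,"gripper": 0.6},{"slide": [0.0,0.0,-0.127],"yaw": 0.0,"gripper": 0.6},{"slide": [0.0,0.0,-0.127],"yaw": 0.0,"gripper": 0.6}])

```text
time_s: 2.95
ee_pos: [0.5552, 0.1938, 0.0788]
eef_rot: [-3.142, -0.0, -0.134]
force: [0.4, 0.0, 0.8]
grip_width: 0.0565
```

>>> arm_command(grip_force=35.0, increments=[{"slide": [0.0,0.0,0.0],"yaw": 0.0,"gripper": 0.0},{"slide": [0.0,0.0,0.0],"yaw": 0.0,"gripper": 0.0},{"slide": [0.0,0.0,0.0],"yaw": 0.0,"gripper": 0.0},{"slide": [0.0,0.0,0.0],"yaw": 0.0,"gripper": 0.0},{"slide": [0.0,0.0,0.0],"yaw": 0.0,"gripper": 0.0},{"slide": [0.0,0.0,0.0],"yaw": 0.0,"gripper": 0.0}])

```text
time_s: 3.7
ee_pos: [0.5553, 0.1944, 0.0786]
eef_rot: [-3.141, -0.0, -0.133]
force: [-0.2, 2.6, 1.7]
grip_width: 0.016
```

>>> arm_command(increments=[{"slide": [-0.01,0.0013,0.0],"yaw": 0.0,"gripper": 0.0},{"slide": [-0.02,0.0027,0.0],"yaw": 0.0,"gripper": 0.0},{"slide": [-0.03,0.004,0.0],"yaw": 0.0,"gripper": 0.0},{"slide": [-0.04,0.0053,0.0],"yaw": 0.0,"gripper": 0.0},{"slide": [-0.05,0.0067,0.0],"yaw": 0.0,"gripper": 0.0},{"slide": [-0.06,0.008,0.0],"yaw": 0.0,"gripper": 0.0},{"slide": [-0.068,0.0091,0.0],"yaw": 0.0,"gripper": 0.0},{"slide": [-0.068,0.0091,0.0],"yaw": 0.0,"gripper": 0.0}])

```text
time_s: 4.7
ee_pos: [0.4861, 0.2037, 0.0786]
eef_rot: [-3.142, 0.002, -0.133]
force: [-6.2, 3.7, 6.8]
grip_width: 0.0158
```

```bash
python3 - <<'E'
from h import *
snap('wrist','w3');snap('top','t3')
a=cv2.imread('pics/w3.png');b=cv2.imread('pics/t3.png')[80:230,180:430]
b=cv2.resize(b,None,fx=2.4,fy=2.4,interpolation=cv2.INTER_CUBIC)
o=np.zeros((360,800,3),np.uint8);w=a[100:,100:400];o[:284,:300]=w[:284];bb=cv2.resize(b,(500,300));o[:300,300:]=bb
cv2.imwrite('pics/m3.png',o)
E
```

```text
(no output)
```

View pics/m3.png

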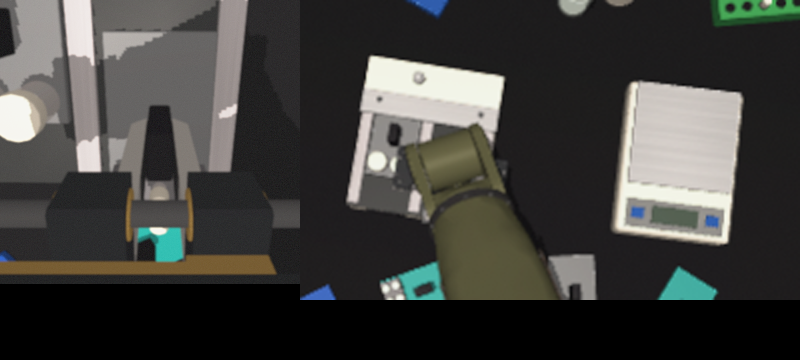

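The plate's rear edge (crop row ~32) is out from under the lip, with bare platform showing behind it. I'll lift.

>>> arm_command(increments=[{"slide": [0.0,0.0,0.01],"yaw": 0.0,"gripper": 0.0},{"slide": [0.0,0.0,0.025],"yaw": 0.0,"gripper": 0.0},{"slide": [0.0,0.0,0.045],"yaw": 0.0,"gripper": 0.0},{"slide": [0.0,0.0,0.065],"yaw": 0.0,"gripper": 0.0},{"slide": [0.0,0.0,0.08],"yaw": 0.0,"gripper": 0.0},{"slide": [0.0,0.0,0.09],"yaw": 0.0,"gripper": 0.0},{"slide": [0.0,0.0,0.09],"yaw": 0.0,"gripper": 0.0}])

```text
time_s: 5.68
ee_pos: [0.4873, 0.2033, 0.1689]
eef_rot: [-3.141, -0.001, -0.133]
force: [-0.3, 0.2, -4.6]
grip_width: 0.0157
```

>>> arm_command(increments=[{"slide": [0.006,-0.025,0.0],"yaw": 0.005,"gripper": 0.0},{"slide": [0.012,-0.055,0.0],"yaw": 0.01,"gripper": 0.0},{"slide": [0.02,-0.09,0.0],"yaw": 0.015,"gripper": 0.0},{"slide": [0.028,-0.125,0.0],"yaw": 0.02,"gripper": 0.0},{"slide": [0.036,-0.16,0.0],"yaw": 0.02,"gripper": 0.0},{"slide": [0.044,-0.195,0.0],"yaw": 0.02,"gripper": 0.0},{"slide": [0.05,-0.22,0.0],"yaw": 0.02,"gripper": 0.0},{"slide": [0.05,-0.23,0.0],"yaw": 0.02,"gripper": 0.0}])

```text
time_s: 6.68
ee_pos: [0.537, -0.0277, 0.1676]
eef_rot: [3.142, 0.001, -0.115]
force: [-1.3, 0.2, -3.2]
grip_width: 0.0157
```

Next, to (0.578, -0.205), then a look.

>>> arm_command(increments=[{"slide": [0.006,-0.025,0.0],"yaw": 0.0,"gripper": 0.0},{"slide": [0.012,-0.055,0.0],"yaw": 0.0,"gripper": 0.0},{"slide": [0.02,-0.09,0.0],"yaw": 0.0,"gripper": 0.0},{"slide": [0.028,-0.125,0.0],"yaw": 0.0,"gripper": 0.0},{"slide": [0.036,-0.155,0.0],"yaw": 0.0,"gripper": 0.0},{"slide": [0.041,-0.172,0.0],"yaw": 0.0,"gripper": 0.0},{"slide": [0.041,-0.177,0.0],"yaw": 0.0,"gripper": 0.0},{"slide": [0.041,-0.177,0.0],"yaw": 0.0,"gripper": 0.0}])

```text
time_s: 7.68
ee_pos: [0.5781, -0.2029, 0.1683]
eef_rot: [-3.141, 0.0, -0.113]
force: [-0.6, 0.5, -4.3]
grip_width: 0.0157
```

```bash
python3 - <<'E'
from h import *
snap('wrist','w4')
a=cv2.imread('pics/w4.png');cv2.imwrite('pics/w4b.png',cv2.resize(a,(800,600),interpolation=cv2.INTER_CUBIC))
E
```

```text
(no output)
```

View pics/w4b.png

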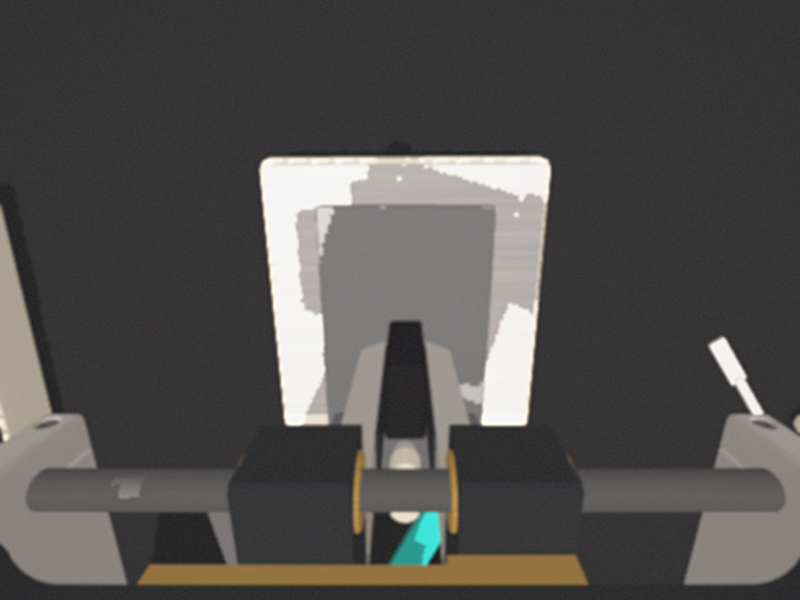

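The plate is centred over the pan and square to it: its rear edge spans columns 325–495 at row 205, and the pan spans about 265–548. Contact should come at TCP z ≈ 0.0936.

>>> arm_command(increments=[{"slide": [0.0,-0.001,-0.02],"yaw": 0.0,"gripper": 0.0},{"slide": [0.0,-0.001,-0.04],"yaw": 0.0,"gripper": 0.0},{"slide": [0.0,-0.001,-0.055],"yaw": 0.0,"gripper": 0.0},{"slide": [0.0,-0.001,-0.063],"yaw": 0.0,"gripper": 0.0},{"slide": [0.0,-0.001,-0.068],"yaw": 0.0,"gripper": 0.0},{"slide": [0.0,-0.001,-0.072],"yaw": 0.0,"gripper": 0.0},{"slide": [0.0,-0.001,-0.072],"yaw": 0.0,"gripper": 0.0}])

```text
time_s: 8.6
ee_pos: [0.5782, -0.2047, 0.0965]
eef_rot: [-3.142, -0.0, -0.113]
force: [0.9, -0.5, -3.8]
grip_width: 0.0164
```

>>> arm_command(increments=[{"slide": [0.0,0.0,-0.001],"yaw": 0.0,"gripper": 0.0},{"slide": [0.0,0.0,-0.002],"yaw": 0.0,"gripper": 0.0},{"slide": [0.0,0.0,-0.002],"yaw": 0.0,"gripper": 0.0}])

```text
time_s: 8.98
ee_pos: [0.5782, -0.2046, 0.0944]
eef_rot: [-3.142, 0.0, -0.113]
force: [-0.1, 0.1, -3.4]
grip_width: 0.0155
```

>>> arm_command(increments=[{"slide": [0.0,0.0,-0.001],"yaw": 0.0,"gripper": 0.0},{"slide": [0.0,0.0,-0.002],"yaw": 0.0,"gripper": 0.0},{"slide": [0.0,0.0,-0.002],"yaw": 0.0,"gripper": 0.0}])

```text
time_s: 9.35
ee_pos: [0.5784, -0.2047, 0.0936]
eef_rot: [3.141, -0.001, -0.113]
force: [-4.7, 1.9, 6.6]
grip_width: 0.0157
```

The pan is touched (+6.6 N). I'll release and retreat upwards.

>>> arm_command(increments=[{"slide": [0.0,0.0,0.0],"yaw": 0.0,"gripper": 0.5},{"slide": [0.0,0.0,0.0],"yaw": 0.0,"gripper": 0.5},{"slide": [0.0,0.0,0.0],"yaw": 0.0,"gripper": 0.5},{"slide": [0.0,0.0,0.0],"yaw": 0.0,"gripper": 0.5}])

```text
time_s: 9.85
ee_pos: [0.5782, -0.2047, 0.0924]
eef_rot: [-3.142, 0.0, -0.113]
force: [0.3, 0.1, 0.4]
grip_width: 0.0464
```

>>> arm_command(increments=[{"slide": [0.0,0.0,0.01],"yaw": 0.0,"gripper": 0.5},{"slide": [0.0,0.0,0.03],"yaw": 0.0,"gripper": 0.5},{"slide": [0.0,0.0,0.06],"yaw": 0.0,"gripper": 0.5},{"slide": [0.0,0.0,0.1],"yaw": 0.0,"gripper": 0.5},{"slide": [-0.03,0.0,0.14],"yaw": 0.0,"gripper": 0.5},{"slide": [-0.07,0.0,0.15],"yaw": 0.0,"gripper": 0.5},{"slide": [-0.11,0.0,0.15],"yaw": 0.0,"gripper": 0.5},{"slide": [-0.11,0.0,0.15],"yaw": 0.0,"gripper": 0.5}])

```text
time_s: 10.85
ee_pos: [0.4669, -0.2048, 0.2439]
eef_rot: [3.141, -0.002, -0.114]
force: [0.6, 0.3, 0.0]
grip_width: 0.0466
```

```bash
python3 - <<'E'
from h import *
snap('wrist','w5')
a=cv2.imread('pics/w5.png');cv2.imwrite('pics/w5b.png',cv2.resize(a,(800,600),interpolation=cv2.INTER_CUBIC))
print(readout.get_obs()['force'])
E
```

```text
[ 0.44134059 -0.2034306  -0.00612497]
```

View pics/w5b.png

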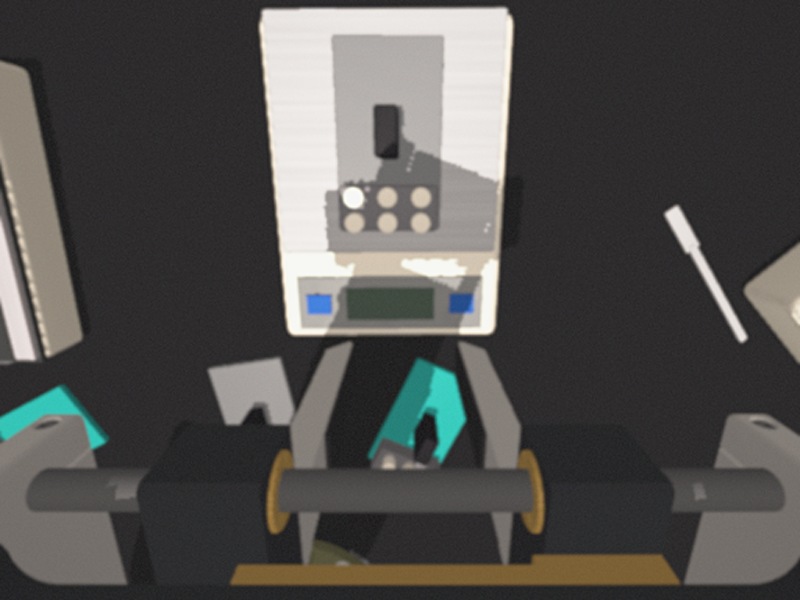

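The carrier lies flat on the pan: rear plate corners at (332,37) and (444,37), grip at (387,118), pan from about (262,12) to (497,252). I'll check the offset and the jar carrier numerically.

```bash
python3 - <<'E'
from h import *
r=lambda u,v,z: ray('w5',(u+.5)*.64-.5,(v+.5)*.64-.5,z)
a=(r(332,37,.083)+r(444,37,.083))/2; x=np.array([np.cos(.112),-np.sin(.112),0])
print('plate centre',a-.07*x)
caps=np.mean([r(*p,.123) for p in [(353,198),(387,198),(421,198),(354,223),(387,223),(421,223)]],0);print('from caps',caps+.052*x)
snap('top','t5')
g=[cv2.imread(f'pics/{f}.png')[133:175,208:242].astype(np.float32).mean(2) for f in ('top0','t5')]
print('jar bay shift px',cv2.phaseCorrelate(g[0],g[1]),abs(g[0]-g[1]).mean())
E
```

```text
plate centre [ 0.57638114 -0.20588861  0.083     ]
from caps [ 0.5782978  -0.20548817  0.123     ]
jar bay shift px ((0.012605808656434903, 0.49745911745976557), 0.9982103525856395) 0.29435104
```

```bash
python3 -c "
from h import *
print(job.hand_in(), readout.get_obs()['time_s'])"
```

```text
the job is handed in; nothing more can be done
the job is handed in; nothing more can be done
```

I took the tube carrier off the mixer, set it on the balance pan and handed the job in after about 11 s of the 42 s allowed. I slid it about 69 mm forward while it was down on the platform, until the plate was clear of the lip, and only then lifted it. I lowered it until it touched the pan (+6.6 N), then let go and backed away.

**Last checks**
- **Position:** the carrier lies flat about 1–3 mm from the pan centre I measured, judged from the plate edge and from the tube caps, which agree to 2 mm.
- **Jar carrier:** the top pictures from before and after are nearly identical over the jar bay (mean difference 0.3 grey levels). An image-matching routine gave a shift of about 0.5 px, which that near-identity contradicts. I took it as an artefact.
- **Arm:** the gripper is open and clear, with the measured force near zero.

One move call was refused early on for its input format. I resent it, and nothing had moved in between.

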